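# Index the dish table one hole under the inspection lens

## Task

Press the red plunger pad down with the fingertips and, keeping it in, push the dish table round counter-clockwise (seen from above, the way the yellow arrow points) to the next hole and no further, so that the amber dish comes under the lens. Let the plunger spring fully back up so that it locks in that hole, and take the hand away. Lift nothing, keep the dishes on their places and leave the other things on the bench alone.

Things in the scene. Friction and masses are not known exactly. Their poses are not given: they have to be found in the camera images.
- turntable (a joint): black round dish table, 224 mm across, top 38 mm above the bench, in a fixed white pot (300 mm across, 66 mm high). Turn angle in rad: about 0 at the start, grows counter-clockwise seen from above; next hole at 1.047 (a hole every 60 degrees). Stops at -1.4 and 2.4. Locked (plunger out) it has about 0.025 rad of play either way; freed, it turns with 1 to 2 N at the plunger.
- plunger (a joint): travel of the plunger in m: 0 out (up, its tooth in a hole, table locked), 0.013 fully in (down). The spring takes about 4 N to start, 8 N fully in. Past 0.010 the tooth is below the fixed ring and the table can turn. Between holes the ring keeps it in at about 0.010 even when let go; over a hole, let go, it springs up by itself (3 mm of room each side of the tooth).
- plunger_pad (a point): centre of the top face of the plunger's red 44 mm square pad; it rides on the turntable, 100 mm from the axis. Face 96 mm above the bench when out, 83 mm fully in. A red lip, 5 mm thick, rises 10 mm along its leading (counter-clockwise) edge, inner side 17 mm from the centre. Axes: x outward, y to the lip, z up. A 12 mm wide brass tooth below it points outward, to 130 mm from the axis.
- hub (a point): centre of the turntable's steel hub top, 36 mm across, on the turning axis, 48 mm above the bench. Axes turn with the table: x points to the plunger, z up. A yellow arrow on the table top just ahead of the plunger points counter-clockwise.
- next_hole (a point): middle of the slot (18 mm wide, open inward) that the tooth must spring into next, at the upper face of the fixed aluminium ring (inner radius 114 mm, 10 mm thick, top 66 mm above the bench); 122 mm from the axis, 60 degrees counter-clockwise of the slot in use. Fixed; x axis points the way from the axis to the slot in use at the start, z up.
- lens (a point): lower face of the fixed inspection lens (32 mm across), 120 mm above the bench, over the circle of dishes, 150 degrees from the plunger both before and after the turn. Its head reaches 224 mm high and hangs from a steel post (20 mm across, 235 mm high) outside the pot, 178 mm from the axis. Nothing on the bench is over 240 mm high.
- dish_amber_mid (a point): middle of a closed round culture dish with amber lid, 40 mm across, 14 mm high, 25 g, loose on the turntable; the dish that should come under the lens. It must ride along on its place.
- seat_amber (a point): place of the amber dish on the turntable: 62 mm from the axis, 150 degrees counter-clockwise of the plunger, 7 mm above the table top; turns with the table.
- dish_blue_mid (a point): middle of a closed round culture dish with blue lid, 40 mm across, 14 mm high, 25 g, loose on the turntable; under the lens at the start. It must ride along on its place.
- seat_blue (a point): place of the blue dish on the turntable: 62 mm from the axis, 210 degrees counter-clockwise of the plunger, 7 mm above the table top; turns with the table.
- dish_green_mid (a point): middle of a closed round culture dish with green lid, 40 mm across, 14 mm high, 25 g, loose on the turntable; bystander. It must ride along on its place.
- seat_green (a point): place of the green dish on the turntable: 62 mm from the axis, 270 degrees counter-clockwise of the plunger, 7 mm above the table top; turns with the table.
- dish_white_mid (a point): middle of a closed round culture dish with white lid, 40 mm across, 14 mm high, 25 g, loose on the turntable; bystander. It must ride along on its place.
- seat_white (a point): place of the white dish on the turntable: 62 mm from the axis, 30 degrees counter-clockwise of the plunger, 7 mm above the table top; turns with the table.
- bottle_mid (a point): middle of a standing white bottle, 56 mm across, 130 mm high, loose; leave alone.
- slidebox_mid (a point): middle of a yellow slide box, 85 x 60 x 32 mm, loose; leave alone.
- eyepiece_mid (a point): middle of a standing black eyepiece, 38 mm across, 56 mm high, loose; leave alone.
- driver_grip (a point): handle of a lying orange screwdriver, 160 mm long, loose; leave alone.
Things that resemble listed ones, but are neither listed nor needed, are in the scene too. Leave any black or pink look-alike of the part that bears dish_green_mid alone.

How it is judged (in metres and radians):
On the way, in this order (a step that is already met when the one before it is completed fails the run):
1. the plunger is pressed in (value of joint plunger above 0.008 m), for 0.05 s.
2. the table is turned counter-clockwise, plunger in, past half way to the next hole (value of joint turntable above 0.55 rad and value of joint plunger above 0.008 m), for 0.05 s.
At the end, for the whole second after the job is handed in: The table is at the next hole counter-clockwise (within 0.05 rad of 1.047) and still, the plunger is out (within 3 mm) and so locked, every dish is within 12 mm of its place on the table, and the other loose things are within 30 mm of where they were (value of joint turntable between 0.997 and 1.097 rad and value of joint plunger below 0.003 m and velocity of joint turntable between -0.05 and 0.05 rad/s and distance between dish_amber_mid and seat_amber below 0.012 m and distance between dish_blue_mid and seat_blue below 0.012 m and distance between dish_green_mid and seat_green below 0.012 m and distance between dish_white_mid and seat_white below 0.012 m and distance of each of bottle_mid, slidebox_mid, eyepiece_mid, driver_grip from where it was at the start of the episode below 0.03 m); the robot touches nothing.
It fails at once if the table is turned on, half way to the second hole (value of joint turntable above 1.57 rad).
It fails at once if the table is turned the wrong way (value of joint turntable below -0.3 rad).
It fails at once if a dish is lifted or pushed off its place (distance between dish_amber_mid and seat_amber above 0.02 m or distance between dish_blue_mid and seat_blue above 0.02 m or distance between dish_green_mid and seat_green above 0.02 m or distance between dish_white_mid and seat_white above 0.02 m).
It fails at once if another thing on the bench is lifted, carried or pushed away (distance of any of bottle_mid, slidebox_mid, eyepiece_mid, driver_grip from where it was at the start of the episode above 0.03 m).
It also fails if it takes over 38 s, if anything falls off the work surface, if the arm or the gripper's body presses on something with over 40 N, if the wrist force passes 120 N, or if a joint passes its speed limit or range.

## Robot

A 6-joint arm with a two-finger parallel gripper is mounted at the origin on the work surface. World frame = base frame: x ahead of the robot, y to its left, z up, the work surface at z = 0. Lengths are in m, angles in degrees, forces in N, time in s.
With the tool pointing down it reaches from about 0.4 to 0.825 m from the base axis. Payload 7 kg.
Tool frame: the origin (TCP) lies midway between the tips of the shut fingers; the grasp point (between the pads) lies 19 mm behind it; z points along the fingers, x is the direction in which the jaws open and shut, and the axes are right-handed (so a half turn about z gives the same grasp; the last joint's range is limited). The gripper opens to 88 mm and grips with 3 to 60 N. Pads are 19 mm wide; open, the fingers measure 130 mm over their backs; the gripper's body (78 mm by 193 mm) begins 47 mm behind the grasp point.
Start: joints at [-60.785, 20.546, 0.682, 0, -70.136, -16.507], TCP at [0.148, -0.658, 0.227] pointing down, gripper open.
Joint ranges: [-176.03, 176.03], [-82.01, 121.73], [-58.28, 71.71], [-173.87, 95.51], [-174.79, -0.11], [-173.66, 173.66]. Speed limits (degrees/s): [136.94, 136.94, 172.46, 180, 180, 180].

## Interface

Orientations are given as [roll, pitch, yaw] about the fixed x, y, z axes, in that order (R = Rz(yaw) Ry(pitch) Rx(roll)).
In Python, from plant import * gives the robot as it stands. The module is installed in compiled form; this text tells all that it offers.
- The arm moves only by the shell command python3 -m pendant 'ROWS' [OPENING]. ROWS is JSON, a list that holds one entry, the list of rows, each a list of 6 numbers: the shift along the world's x, y, z in mm, then the turn, a rotation vector about the world's x, y, z in degrees. A call has 1 to 10 rows; each row is the pose to reach, as a shift and turn from the pose commanded when the call began; what a row does not reach only later rows make up. A row lasts 1/8 s, in which the tool goes at most 62.5 mm and 10.7 degrees, less where a joint would pass 70% of its speed; a pose out of reach is approached as far as the arm can. A call with a gripper value outside its range is refused whole. OPENING is the closure, from -1 (fully open) to 1 (shut), set as the call begins (- or left out, the last holds). The fingers move at their own pace and stop on an object; the grip force is fixed at half the most. Time passes only in rows, so rows that repeat a pose let the fingers close. It gives the time, the measured TCP pose, the force and the opening at its end, in the units of the state.
- get_obs(): the state, without advancing time (a new reading comes with each control period).
- snapshot(name): name is "scene" or "top"; returns a dict with "pixels" (384x512x3 uint8, red, green, blue), "depth" (384x512 float32, m along the optical axis (not along the pixel's ray), 0 where there is no reading), "fx", "fy", "cx", "cy" (pixels), "pose" (4x4, takes a point from camera to world coordinates). Camera axes: x right, y down, z forward; pixel columns grow to the right and rows downward; lengths in m; the calibration is good to about 2 mm. A picture is of the moment at which its call begins.
- close_job(): hands the job in, once; it reports no verdict.
The state is a dict: "clock": time; "joint_pos": joint angles; "qvel": joint speeds; "tau": joint torques, N m; "tool_pos": TCP position; "orientation": TCP orientation; "force": force on the tool from outside, world axes, zero at the start; "moment": the same for the moment, N m; "opening": finger opening in m.
Only numpy, scipy, OpenCV 4.12 (cv2) and the standard library are available. Lean on these libraries where they do the work, as an engineer would, in place of code of your own. Each camera call takes 0.05 s, during which the arm holds its last target. There are 200 camera calls.

## Working session

There is one attempt and no reset: what is moved stays moved. The work goes in short steps, Python scripts to look and compute and a shell command to move; the robot and the scene stay as the last step left them, time stands still between calls to the robot, and variables do not carry over. Pictures are saved under pics/ and viewed, about 8 in all and at most 12, crops included, and the job is handed in when it is done.

```bash
mkdir -p pics
cat > h.py <<'E'
from plant import *
import numpy as np, cv2
def snap(n,f):
    s=snapshot(n); cv2.imwrite(f'pics/{f}.png',s['pixels'][:,:,::-1]); np.savez(f'{f}.npz',**s); return s
def pt(s,u,v,z=None):
    P=np.array(s['pose']); r=np.array([(u-s['cx'])/s['fx'],(v-s['cy'])/s['fy'],1])
    d=P[:3,:3]@r
    if z is None: k=s['depth'][int(v),int(u)]
    else: k=(z-P[2,3])/d[2]
    return P[:3,3]+k*d
E
python3 - <<'E'
from h import *
a=snap('top','top1');b=snap('scene','sc1')
o=get_obs();print(o)
cv2.imwrite('pics/top1b.png',cv2.resize(a['pixels'][:,:,::-1],(800,600)))
cv2.imwrite('pics/sc1b.png',cv2.resize(b['pixels'][:,:,::-1],(800,600)))
print(a['pose'],b['pose'])
E
```

```text
{'clock': 0.1, 'joint_pos': array([-6.07830882e+01,  2.05864154e+01,  6.37698097e-01, -1.94524176e-02,
       -7.01339206e+01, -1.65073502e+01]), 'qvel': array([ 0.03995691, -0.07341809,  0.03539195,  0.03619954, -0.00383697,
       -0.02539425]), 'tau': array([-1.52602523e-03, -5.84161627e+01,  2.93753922e+01,  7.01563016e+00,
        1.02089092e-02, -5.86964052e-05]), 'tool_pos': array([ 0.14839649, -0.65803134,  0.22571124]), 'orientation': array([-1.79994051e+02, -8.44284328e-02,  1.02702934e+02]), 'force': array([-0.95646014,  0.62853048, -0.5184926 ]), 'moment': array([-0.03192688, -0.01945441, -0.06309877]), 'opening': 0.08726598735858755}
[[ 1.87746928e-02 -9.98051162e-01  5.95095690e-02  4.29010871e-01]
 [-9.99822807e-01 -1.86600665e-02  2.48136670e-03 -1.80557984e-02]
 [-1.36607841e-03 -5.95456112e-02 -9.98224651e-01  1.42478929e+00]
 [ 0.00000000e+00  0.00000000e+00  0.00000000e+00  1.00000000e+00]] [[ 0.08198644  0.71378441 -0.69555017  1.32149534]
 [ 0.99649066 -0.07052318  0.04508714 -0.09101166]
 [-0.01686991 -0.69680578 -0.71706144  0.95998518]
 [ 0.          0.          0.          1.        ]]
```

View pics/top1b.png

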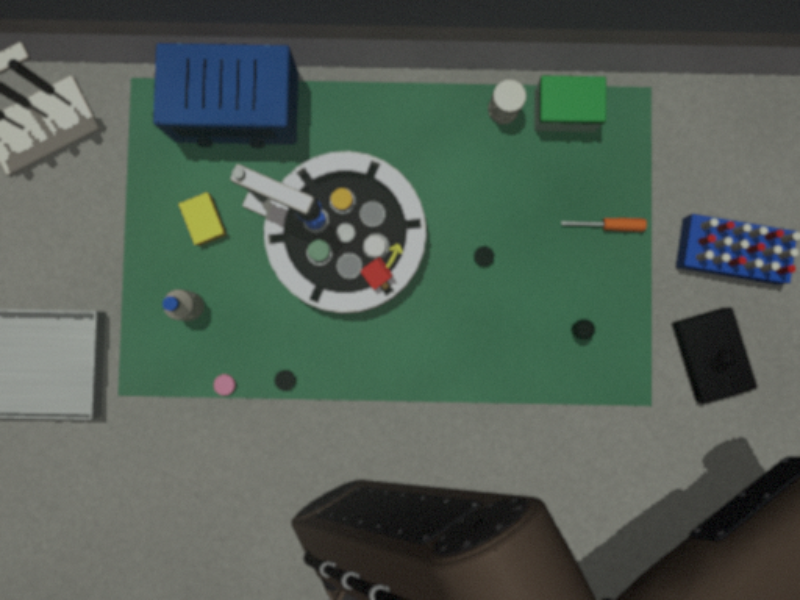

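View pics/sc1b.png

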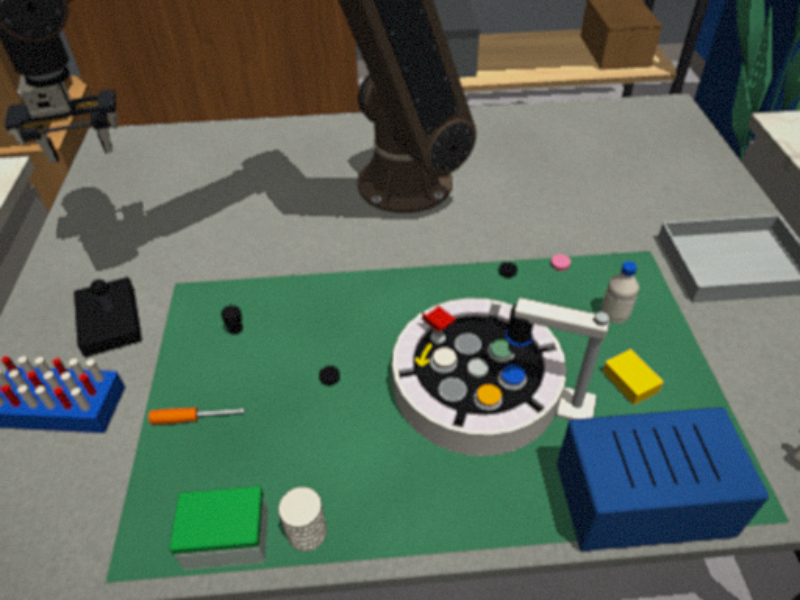

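The top view shows the hub at about (346,232), the red pad at (377,275), the arrow at (394,256) pointing up and right, and the lens post at upper left (240,175). Next I'll measure the axis and pad.

Run:
```python
from h import *
from scipy.optimize import least_squares
s=dict(np.load('top1.npz')); c=dict(np.load('sc1.npz'))
def cloud(s):
    P=s['pose'];v,u=np.mgrid[0:384,0:512];d=s['depth']
    X=np.stack([(u-s['cx'])/s['fx']*d,(v-s['cy'])/s['fy']*d,d],-1)
    return X@P[:3,:3].T+P[:3,3]
for n,s in(('top',s),('scene',c)):
    W=cloud(s); hsv=cv2.cvtColor(s['pixels'],cv2.COLOR_RGB2HSV)
    u0=pt(s,346/1.5625,232/1.5625,.048) if n=='top' else u0
    R=np.hypot(W[...,0]-u0[0],W[...,1]-u0[1])
    h=((W[...,2]>.06)&(W[...,2]<.072)&(hsv[...,1]<60)&(hsv[...,2]>110)&(R<.17)&(R>.1)&(s['depth']>0))
    Q=W[h]; ctr=u0[:2].copy()
    for _ in range(20):  # outer edge per angular sector
        a=np.arctan2(Q[:,1]-ctr[1],Q[:,0]-ctr[0]); r=np.hypot(*(Q[:,:2]-ctr).T)
        b=((a+np.pi)/2/np.pi*48).astype(int)%48
        E=np.array([Q[b==k][np.argmax(r[b==k])] for k in range(48) if (b==k).sum()>3])
        f=least_squares(lambda p:np.hypot(E[:,0]-p[0],E[:,1]-p[1])-p[2],[*ctr,.15],loss='soft_l1',f_scale=.002).x; ctr=f[:2]
    print(n,'u0',u0,'fit',f)
    red=((hsv[...,0]<6)|(hsv[...,0]>174))&(hsv[...,1]>150)&(hsv[...,2]>90)&(R<.16)
    q=W[red]; print('red',red.sum(),np.median(q,0),np.percentile(q[:,2],[5,50,95]))
    v,u=np.nonzero(red); print(u.min(),u.max(),v.min(),v.max())
    p=pt(s,u.mean(),v.mean(),.097); print('pad',p, np.hypot(*(p[:2]-ctr)),np.degrees(np.arctan2(*(p[:2]-ctr)[::-1])))
    cv2.imwrite('pics/crop_%s.png'%n,cv2.resize(s['pixels'][95:205,160:280,::-1] if n=='top' else s['pixels'][180:290,240:390,::-1],None,fx=5,fy=5,interpolation=cv2.INTER_CUBIC))
```

```text
top u0 [0.61669619 0.07617312 0.048     ] fit [0.61588172 0.07911931 0.14900144]
red 215 [0.53772343 0.01872084 0.09649311] [0.09197905 0.09649311 0.10625653]
232 249 165 183
pad [0.53772607 0.01827756 0.097     ] 0.0990455684863621 -142.10034450190736
scene u0 [0.61669619 0.07617312 0.048     ] fit [0.61834457 0.07847559 0.14923689]
red 166 [0.54133462 0.01946401 0.09520203] [0.09188557 0.09520203 0.10481848]
271 291 196 211
pad [0.54209294 0.01921068 0.097     ] 0.09657453807399013 -142.14464114608265
```

View pics/crop_top.png

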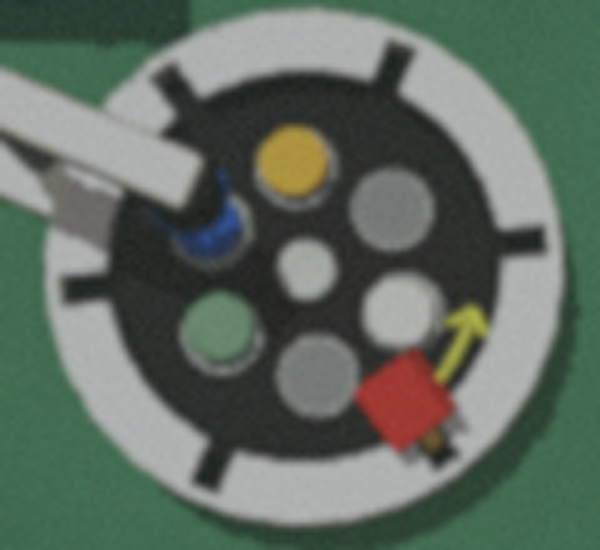

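```bash
python3 -m pendant '[[[10,17,5,0,0,-3],[30,51,10,0,0,-6],[50,86,10,0,0,-9],[70,121,10,0,0,-13],[90,156,10,0,0,-17],[110,190,10,0,0,-21],[130,225,10,0,0,-25],[150,260,10,0,0,-29],[170,294,10,0,0,-33],[190,329,10,0,0,-36]]]' 1
python3 -m pendant '[[[20,34,0,0,0,-4],[40,69,0,0,0,-8],[60,103,0,0,0,-12],[80,138,0,0,0,-16],[100,173,0,0,0,-20],[120,208,0,0,0,-24],[140,243,-5,0,0,-27],[160,278,-15,0,0,-28.7],[180,312,-25,0,0,-28.7],[201,346,-35,0,0,-28.7]]]'
python3 -m pendant '[[[0,0,-10,0,0,0],[0,0,-20,0,0,0],[0,0,-35,0,0,0],[0,0,-50,0,0,0],[0,0,-60,0,0,0],[0,0,-65,0,0,0],[0,0,-65,0,0,0]]]'
python3 - <<'E'
from h import *
a=snap('top','top2');b=snap('scene','sc2');print(get_obs())
A=cv2.resize(a['pixels'][100:220,170:330,::-1],(640,480),interpolation=2)
B=cv2.resize(b['pixels'][130:290,220:400,::-1],(675,600),interpolation=2)
cv2.imwrite('pics/t2.png',A);cv2.imwrite('pics/s2.png',B)
E
```

```text
clock: 1.35
tool_pos: [0.3388, -0.3282, 0.2364]
orientation: [-180.0, -0.0, 66.6]
force: [1.0, 0.1, 0.1]
opening: 0.0011
clock: 2.6
tool_pos: [0.5397, 0.0178, 0.201]
orientation: [-180.0, 0.0, 38.0]
force: [0.3, -0.5, -0.6]
opening: 0.0004
clock: 3.48
tool_pos: [0.5394, 0.0164, 0.1363]
orientation: [-180.0, 0.0, 38.0]
force: [-0.2, -0.1, 0.5]
opening: 0.0002
{'clock': 3.575, 'joint_pos': array([ 2.25716992e+01,  1.23588726e+01, -2.34902089e+01,  1.08006151e-02,
       -5.41164062e+01, -1.64565692e+02]), 'qvel': array([ 0.12731267, -0.15308361,  0.2077539 ,  0.0044123 , -0.06462458,
       -0.12733205]), 'tau': array([-3.92379903e-02, -4.24567044e+01,  2.49809289e+01,  5.86320743e+00,
       -5.24649373e-02,  4.08529677e-04]), 'tool_pos': array([0.5397643 , 0.01659627, 0.13693862]), 'orientation': array([ 1.79982376e+02, -3.09372621e-02,  3.80123401e+01]), 'force': array([ 0.52780449,  0.20336139, -0.92039241]), 'moment': array([-0.13312701,  0.03779709,  0.0463212 ]), 'opening': 0.0006835080499799728}
```

View pics/s2.png

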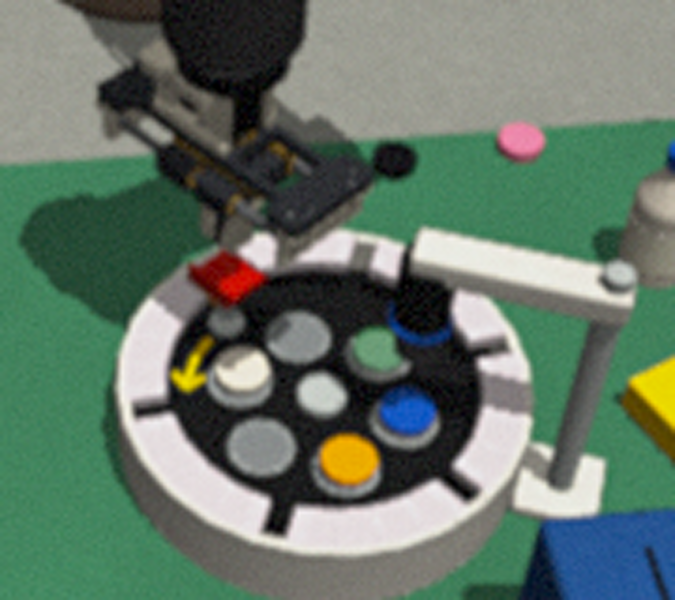

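Run:
```python
from h import *
o=get_obs()['tool_pos']
for f,n,x0,y0,k in(('sc2','s',220,130,3.75),('top2','t',170,100,4)):
    s=dict(np.load(f+'.npz'));P=s['pose']
    for dz in(0,.03,.066):
        c=P[:3,:3].T@(o+[0,0,dz]-P[:3,3]);u=s['fx']*c[0]/c[2]+s['cx'];v=s['fy']*c[1]/c[2]+s['cy']
        print(f,dz,((u-x0)*k,(v-y0)*k))
s=dict(np.load('sc2.npz'));B=cv2.resize(s['pixels'][140:220,240:330,::-1],(720,600)[::1],interpolation=2)
cv2.imwrite('pics/s2c.png',cv2.resize(s['pixels'][140:215,240:330,::-1],(720,600),interpolation=2))
```

```text
sc2 0 (np.float64(226.304464715885), np.float64(236.23885065641434))
sc2 0.03 (np.float64(227.10967931210553), np.float64(206.97713837122961))
sc2 0.066 (np.float64(228.11783506915035), np.float64(170.3404904021605))
top2 0 (np.float64(282.08130781047305), np.float64(289.85186773473094))
top2 0.03 (np.float64(280.947187389635), np.float64(285.9671330797107))
top2 0.066 (np.float64(279.5131297748185), np.float64(281.0550150971625))
```

View pics/s2c.png

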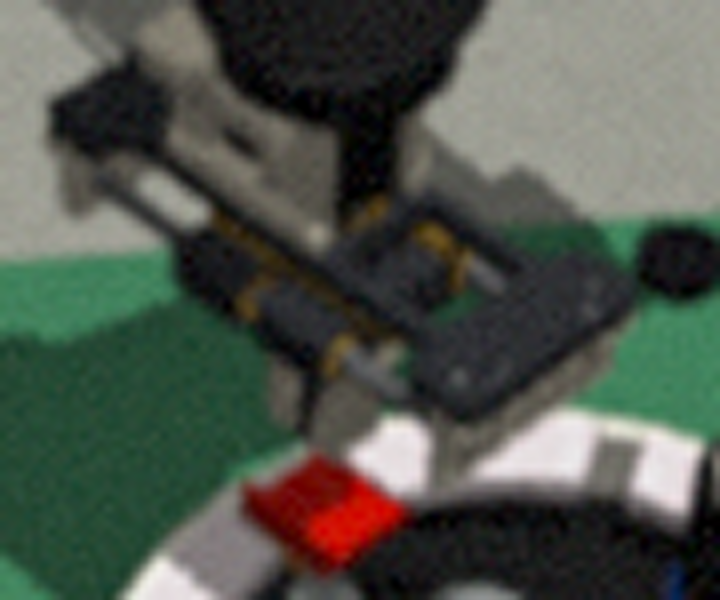

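The shut fingers are at (320,400) in the crop, directly above the red pad at (325,510), so I'll press.

```bash
python3 -m pendant '[[[0,0,-12,0,0,0],[0,0,-25,0,0,0],[0,0,-34,0,0,0],[0,0,-38,0,0,0],[0,0,-42,0,0,0],[0,0,-45,0,0,0],[0,0,-48,0,0,0],[0,0,-50,0,0,0],[0,0,-52,0,0,0],[0,0,-52,0,0,0]]]'
python3 - <<'E'
import numpy as np
# arc shifts from the measured start for each 6 deg about the axis
c=np.array([617,78.]);p=np.array([539.5,16.5])
for a in range(0,66,6):
    t=np.radians(a);R=np.array([[np.cos(t),-np.sin(t)],[np.sin(t),np.cos(t)]]);print(a,(c+R@(p-c)-p).round(1))
E
```

```text
clock: 4.82
tool_pos: [0.5395, 0.0164, 0.0849]
orientation: [180.0, -0.0, 38.0]
force: [-3.5, 0.2, 5.6]
opening: 0.0006
0 [0. 0.]
6 [ 6.9 -7.8]
12 [ 14.5 -14.8]
18 [ 22.8 -20.9]
24 [ 31.7 -26.2]
30 [ 41.1 -30.5]
36 [ 50.9 -33.8]
42 [ 61.1 -36.1]
48 [ 71.3 -37.2]
54 [ 81.7 -37.3]
60 [ 92.  -36.4]
```

```bash
python3 -m pendant '[[[0,0,-1.5,0,0,0],[2.5,-2.5,-1.5,0,0,2],[5,-5,-1.5,0,0,4],[8,-9,-1.5,0,0,7],[13,-13,-1.5,0,0,11],[19,-18,-1.5,0,0,15],[24,-22,-1.5,0,0,19],[29,-25,-1.5,0,0,22],[31.7,-26.2,-1.5,0,0,24],[31.7,-26.2,-1.5,0,0,24]]]'
cat > m.py <<'E'
from h import *
import sys
f=sys.argv[1];s=snap('top',f);c=snap('scene',f+'s')
o=get_obs();print(o['tool_pos'],o['force'])
for n,s in(('top',s),('sc',c)):
    hsv=cv2.cvtColor(s['pixels'],cv2.COLOR_RGB2HSV)
    red=((hsv[...,0]<6)|(hsv[...,0]>174))&(hsv[...,1]>150)&(hsv[...,2]>70)
    y=(hsv[...,0]>22)&(hsv[...,0]<34)&(hsv[...,1]>120)&(hsv[...,2]>90)
    am=(hsv[...,0]>14)&(hsv[...,0]<=21)&(hsv[...,1]>120)&(hsv[...,2]>90)
    ax=np.array([.617,.078])
    for nm,m,z in(('red',red,.09),('arrow',y,.038),('amber',am,.052)):
        v,u=np.nonzero(m);P=np.array([pt(s,a,b,z) for a,b in zip(u,v)])[:,:2]
        P=P[np.hypot(*(P-ax).T)<.13]
        if len(P): q=P.mean(0);print(n,nm,len(P),q.round(4),np.hypot(*(q-ax)).round(4),np.degrees(np.arctan2(*(q-ax)[::-1])).round(1))
cv2.imwrite(f'pics/{f}v.png',cv2.resize(c['pixels'][130:290,220:400,::-1],(675,600),interpolation=2))
E
python3 m.py t3
python3 - <<'E'
import re
src=open('m.py').read().replace("s=snap('top',f);c=snap('scene',f+'s')","s=dict(np.load('top1.npz'));c=dict(np.load('sc1.npz'))").replace("sys.argv[1]","'x0'")
import os;os.chdir('.');print('START');exec(src)
E
```

```text
clock: 6.08
tool_pos: [0.5725, -0.0098, 0.084]
orientation: [179.9, -0.1, 62.1]
force: [-0.6, -1.9, 6.6]
opening: 0.0004
[ 0.57250096 -0.0098147   0.08404741] [ 0.72420716 -1.8196373   7.55724366]
top arrow 92 [0.6783 0.1147] 0.0715 30.9
sc red 95 [ 0.5872 -0.008 ] 0.091 -109.1
sc arrow 87 [ 0.6227 -0.0021] 0.0803 -86.0
sc amber 75 [0.6612 0.108 ] 0.0535 34.2
START
[ 0.57250096 -0.0098147   0.08404741] [ 0.72420716 -1.8196373   7.55724366]
top red 216 [0.5382 0.0184] 0.0988 -142.9
top arrow 190 [0.6495 0.0549] 0.0399 -35.5
top amber 12 [0.5856 0.0332] 0.0547 -125.0
sc red 181 [0.5367 0.019 ] 0.0996 -143.7
sc arrow 84 [ 0.5786 -0.0111] 0.097 -113.3
sc amber 113 [0.6795 0.0859] 0.063 7.2
```

View pics/t3v.png

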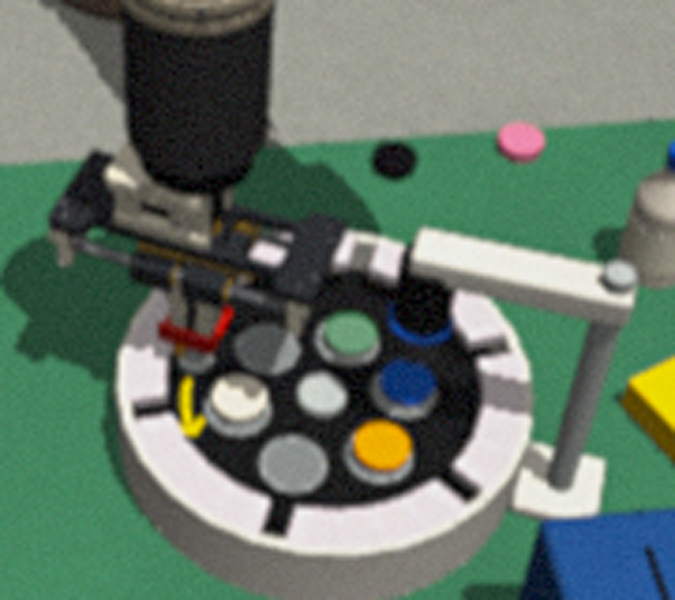

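The table has turned about 24°. The fingers are on the pad at (195,325) behind the lip, and the dishes are in place. I'll continue to about 45°.

```bash
python3 -m pendant '[[[4,-2,0,0,0,2],[9,-4,0,0,0,5],[14,-6,0,0,0,9],[19,-7.6,0,0,0,12],[24,-9,0,0,0,15],[29.4,-9.9,0,0,0,18],[34.5,-10.5,0,0,0,21],[34.5,-10.5,0,0,0,21],[34.5,-10.5,0,0,0,21]]]'
python3 m.py t4
```

```text
clock: 7.3
tool_pos: [0.6078, -0.0196, 0.0843]
orientation: [179.8, -0.1, 83.1]
force: [0.5, 0.4, 6.0]
opening: 0.0004
[ 0.60774845 -0.01968221  0.08438516] [1.31442619 1.22494243 6.70237201]
sc red 84 [ 0.6243 -0.022 ] 0.1003 -85.8
sc arrow 69 [0.6472 0.0168] 0.0682 -63.7
sc amber 73 [0.6518 0.1205] 0.055 50.7
```

View pics/t4v.png

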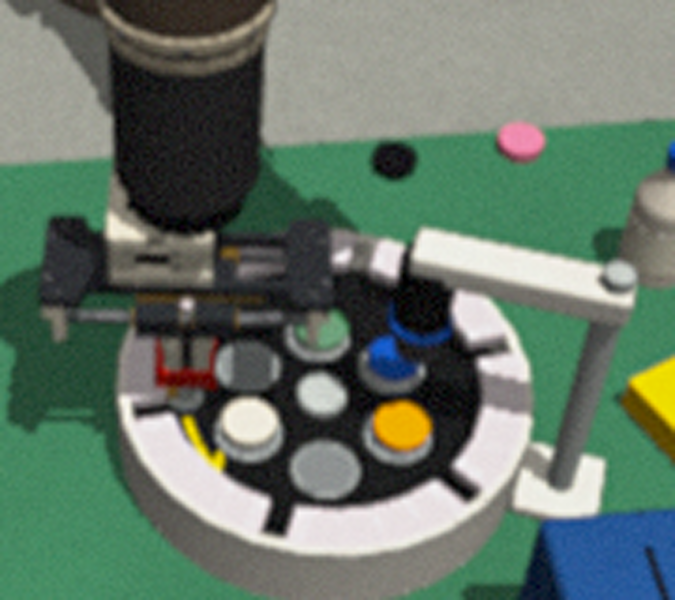

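The table is at about 45°, and the tooth at (175,390) is just short of the slot at (150,408). I'll raise the fingers about 5 mm so the ring holds the plunger in, then creep on with the lip alone.

```bash
python3 -m pendant '[[[0,0,3,0,0,0],[0,0,5,0,0,0],[3,-0.3,5,0,0,2],[6,-0.4,5,0,0,4],[9.2,-0.4,5,0,0,5.4],[11.5,-0.3,5,0,0,7],[13.5,-0.2,5,0,0,8],[15,-0.2,5,0,0,9],[15,-0.2,5,0,0,9]]]'
python3 m.py t5
```

```text
clock: 8.52
tool_pos: [0.6204, -0.0205, 0.0877]
orientation: [-180.0, 0.0, 92.0]
force: [-3.4, -1.4, -0.5]
opening: 0.0009
[ 0.62038576 -0.02051597  0.08775576] [-3.59468484 -2.1520998  -2.35115883]
top red 3 [ 0.5961 -0.023 ] 0.1032 -101.7
sc red 79 [ 0.6334 -0.0248] 0.1041 -80.9
sc arrow 74 [0.6523 0.0352] 0.0555 -50.5
sc amber 79 [0.6481 0.1289] 0.0597 58.5
```

View pics/t5v.png

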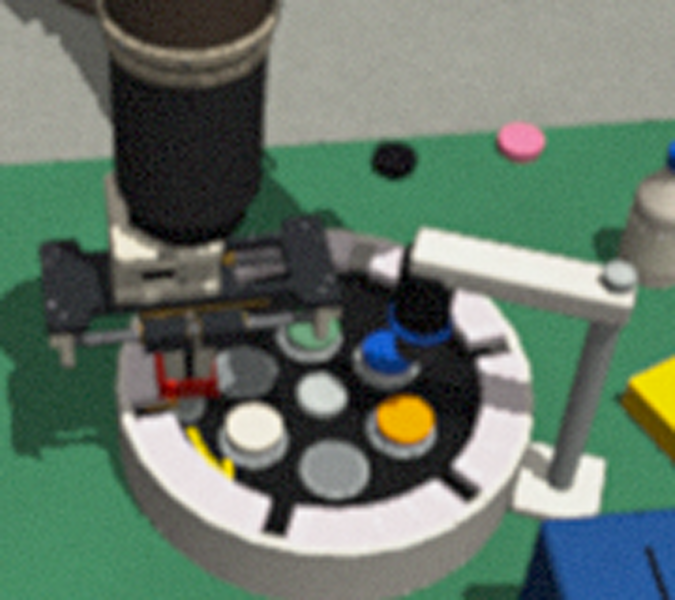

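```bash
for i in 1 ; do python3 -m pendant '[[[1,0,0.5,0,0,0.6],[2,0,0.5,0,0,1.2],[2,0,0.5,0,0,1.2]]]'; done
python3 -m pendant '[[[1,0.1,0.5,0,0,0.6],[2,0.2,0.5,0,0,1.2],[2,0.2,0.5,0,0,1.2]]]'
python3 -m pendant '[[[1,0.1,0,0,0,0.6],[2,0.2,0,0,0,1.2],[2,0.2,0,0,0,1.2]]]'
python3 m.py t6
```

```text
clock: 9.0
tool_pos: [0.6214, -0.0206, 0.0878]
orientation: [-179.9, 0.0, 93.2]
force: [-5.9, -1.5, -1.5]
opening: 0.0006
clock: 9.38
tool_pos: [0.6228, -0.0205, 0.0879]
orientation: [-179.8, 0.0, 94.4]
force: [-5.9, -2.2, -3.3]
opening: 0.0006
clock: 9.75
tool_pos: [0.6249, -0.0204, 0.0879]
orientation: [-179.8, 0.0, 95.6]
force: [-7.1, -1.4, -3.2]
opening: 0.0005
[ 0.62487921 -0.02036132  0.08791993] [-6.2975866  -2.38164451 -2.25903746]
top red 3 [ 0.6008 -0.0239] 0.1032 -99.0
sc red 82 [ 0.6376 -0.0245] 0.1046 -78.6
sc arrow 69 [0.6539 0.0405] 0.0526 -45.4
sc amber 84 [0.6429 0.1178] 0.0475 56.9
```

```bash
python3 -m pendant '[[[1,0.1,0,0,0,0.6],[2,0.3,0,0,0,1.2],[3,0.4,0,0,0,1.8],[3,0.4,0,0,0,1.8]]]'
python3 -m pendant '[[[1,0.1,0,0,0,0.6],[2,0.3,0,0,0,1.2],[2,0.3,0,0,0,1.2]]]'
python3 m.py t7
```

```text
clock: 10.35
tool_pos: [0.628, -0.02, 0.088]
orientation: [-179.8, 0.0, 97.4]
force: [-5.5, -3.4, -4.1]
opening: 0.0004
clock: 10.72
tool_pos: [0.6302, -0.0197, 0.0881]
orientation: [-179.8, 0.0, 98.6]
force: [-5.6, -2.7, -2.5]
opening: 0.0005
[ 0.63020586 -0.01970379  0.08811588] [-5.68496046 -3.86695151 -4.11972734]
top red 2 [ 0.6056 -0.0262] 0.1048 -96.2
sc red 86 [ 0.6432 -0.0232] 0.1045 -75.5
sc arrow 64 [0.6549 0.0441] 0.0508 -41.8
sc amber 95 [0.639  0.1123] 0.0407 57.3
```

View pics/t7v.png

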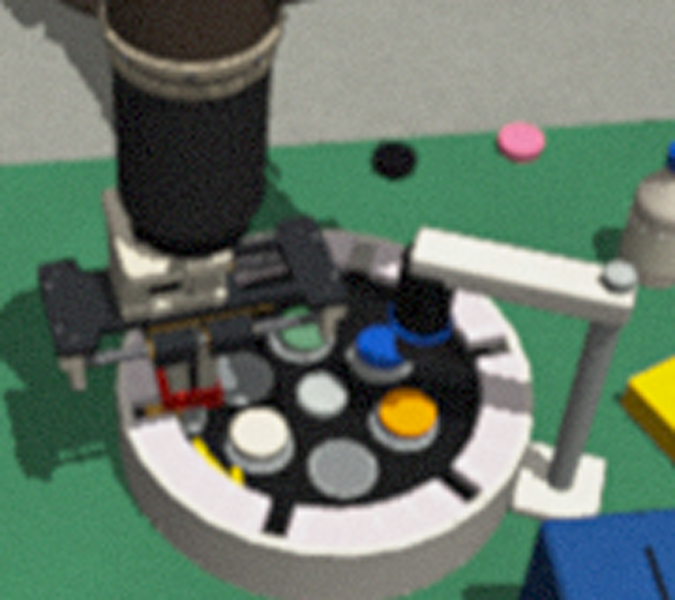

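```bash
for i in 1 2; do python3 -m pendant '[[[1,0.2,0,0,0,0.6],[2,0.3,0,0,0,1.2],[2,0.3,0,0,0,1.2]]]'; done; python3 -m pendant '[[[1,0.2,0,0,0,0.6],[1.5,0.3,0,0,0,0.9],[1.5,0.3,0,0,0,0.9]]]'
python3 m.py t8
```

```text
clock: 11.2
tool_pos: [0.6358, -0.0186, 0.0905]
orientation: [179.8, 0.0, 99.9]
force: [0.1, -0.6, 5.4]
opening: 0.0003
clock: 11.58
tool_pos: [0.636, -0.0185, 0.0897]
orientation: [180.0, 0.0, 101.0]
force: [-1.6, -1.1, 5.2]
opening: 0.0003
clock: 11.95
tool_pos: [0.6361, -0.0186, 0.0893]
orientation: [-179.9, -0.0, 101.9]
force: [-6.1, -2.0, 7.8]
opening: 0.0007
[ 0.63613497 -0.01861383  0.08931256] [-5.55983244 -1.5426318   7.31002107]
top red 2 [ 0.6128 -0.0275] 0.1055 -92.3
sc red 88 [ 0.6476 -0.0214] 0.104 -72.9
sc arrow 63 [0.6561 0.0509] 0.0475 -34.7
sc amber 103 [0.6363 0.1251] 0.051 67.7
```

It popped in: the spring now pushes up on the fingers, and the sideways motion is blocked at x=0.636. I'll back off the lip and lift away.

```bash
python3 -m pendant '[[[-2,-0.3,0,0,0,0],[-4,-0.6,1,0,0,0],[-5,-0.8,4,0,0,0],[-5,-0.8,8,0,0,0],[-5,-0.8,15,0,0,0],[-5,-0.8,30,0,0,0],[-5,-0.8,60,0,0,0],[-5,-0.8,100,0,0,0],[-5,-0.8,150,0,0,0],[-5,-0.8,170,0,0,0]]]'
python3 -m pendant '[[[-20,-50,0,0,0,0],[-40,-100,0,0,0,0],[-60,-150,0,0,0,0],[-80,-200,0,0,0,0],[-100,-250,0,0,0,0],[-110,-280,0,0,0,0],[-110,-280,0,0,0,0],[-110,-280,0,0,0,0]]]'
python3 m.py t9
python3 - <<'E'
from h import *
s=dict(np.load('t9.npz')); A=cv2.resize(s['pixels'][95:205,160:280,::-1],(436,400),interpolation=2)
c=dict(np.load('t9s.npz')); B=cv2.resize(c['pixels'][180:290,240:340,::-1],(364,400),interpolation=2)
cv2.imwrite('pics/fin.png',np.hstack([A,B]))
W=[pt(c,u,v) for v in range(190,240) for u in range(250,300) if (lambda p:p[0]>110 and p[1]<50 and p[2]<50)(c['pixels'][v,u].astype(int))]
print(len(W),np.percentile(np.array(W)[:,2],[10,50,90]))
E
```

```text
clock: 13.3
tool_pos: [0.6331, -0.019, 0.2635]
orientation: [179.7, 0.0, 101.9]
force: [0.1, 0.7, -0.1]
opening: 0.0005
clock: 14.3
tool_pos: [0.5221, -0.299, 0.2595]
orientation: [180.0, -0.0, 101.9]
force: [-0.2, 0.8, -0.1]
opening: 0.0006
[ 0.52245359 -0.29840239  0.25938359] [ 0.40974102 -0.43040317 -0.7444199 ]
top red 221 [ 0.6289 -0.0201] 0.0988 -83.1
top arrow 62 [0.6742 0.0209] 0.0808 -44.9
top amber 47 [0.632  0.1104] 0.0358 65.1
sc red 237 [ 0.6258 -0.0193] 0.0977 -84.8
sc arrow 48 [0.6613 0.0189] 0.0739 -53.2
sc amber 117 [0.6373 0.1072] 0.0355 55.2
205 [0.09180518 0.09524861 0.10296797]
```

View pics/fin.png

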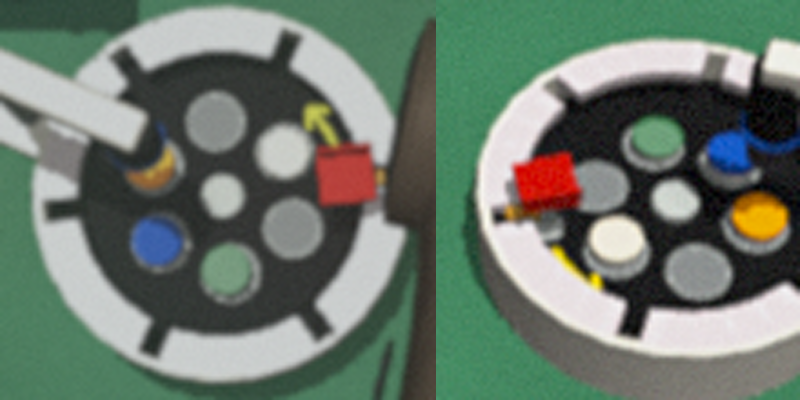

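The pad turned 59.8° in the top view and 58.9° in the scene view. Its height is 95.2 mm, the same as at the start. The amber dish is under the lens at (150,165) and the tooth is in its slot.

```bash
python3 -c "
from plant import *
print(close_job())"
```

```text
the job is handed in; nothing more can be done
None
```

The dish table is turned counter-clockwise to the next hole and locked there, with the amber dish under the lens, and I've handed the job in. I pressed the plunger with the shut fingertips and turned the table about 45°. Then I raised the fingers about 3 mm, so the ring held the plunger in, and crept on against the lip until the tooth sprang up into the hole. After that I backed off and took the hand well clear.

**Last checks:**
- **Turn:** the pad moved 59.8° in the top view and 58.9° in the scene view. The two differ by about 1°, and both are within the tolerance of ±2.9°.
- **Plunger:** the pad's median height is 95.2 mm, the same as before I started, so the plunger is out. The picture shows the tooth in its slot.
- **Dishes:** by eye, all four are on their places. I didn't measure this, because my colour measurement of the amber dish and the arrow was unreliable at the end.
- **Other things:** I didn't measure the bottle, slide box, eyepiece or screwdriver again. The hand did not go near them.
- **Contact and time:** wrist force was near zero at the end, about 14.4 s in. Readings during the job stayed under 10 N.

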